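Load the irradiation cabinet and latch its door

TASK

Load the bench-top irradiation cabinet and shut it: stand the stoppered conical flask on the pulled-out tray beside the beaker, setting it down rather than dropping it, slide the tray fully home, and only then push the door shut, without slamming it, until its sprung tongue snaps in behind the striker pin. One of the two capped bottles and the capped jar stands in the door's swing: set that one aside, upright on the bench, before you swing the door, so that the door strikes nothing. Leave all the other glassware where it stands and tip nothing over.

Things in the scene. Friction and masses are not known exactly. Their poses are not given: they have to be found in the camera images.
- cabinet_front (a point): middle of the lower front edge of the cream steel irradiation cabinet (420 wide, 270 deep, 215 high, fixed), at bench height. x points from front to back, so the open front is the plane x = 0 and the cabinet lies behind it; y to the left seen from the front, z up. Chamber opening y = -85 to 190, z = 35 to 197 mm; control column (knob, display) y = -85 to -210 mm
- door (a joint): angle of the cabinet's door about its upright hinge, rad: 0 shut, grows as the free edge swings out to the front (1.57 = square to it); starts wide open, stop at 2.0. Light, stays where it is left. Latched it reads under 0.006; the tongue meets the pin at about 0.07 and takes some 6 to 9 N at the push point to ride over it
- door_hinge (a point): on the door's hinge axis, 120 mm above the bench; at x = -2, y = 195 mm in the frame of cabinet_front. Turns with the door: y points away from the free edge (which is at y = -290 mm), x from outer to inner face. Inner face x = 0, outer face x = -30 mm. Door, cream with amber window, 22 to 207 mm above the bench. Black pull bar stands out to x = -64 mm at y = -254 to -270, 37 to 153 mm up
- door_push (a point): a good point to push the door at: on its outer face, 215 mm from the hinge and 185 mm above the bench (22 mm below the door's top edge); axes as door_hinge
- tongue (a joint): how far the brass tongue is pushed back into the door's free edge, m: 0 = fully out (sprung, 3 to 6 N), up to 0.012. The tongue is 34 mm high, stands 12 mm out of the edge, sloped on the cabinet side and flat on the outer side; it must ride over the pin and spring out again behind it
- strike_pin (a point): middle of the upright 8 mm steel striker pin on the front of the control column, 120 mm above the bench
- tray (a joint): how far the perforated steel tray is pulled out of the cabinet, m: 0 fully home, at most 0.155; slides with about 2 N and stays where it is left
- tray_mid (a point): centre of the tray's floor, 45 mm above the bench; axes as cabinet_front. Tray 200 deep (x), 240 wide (y), side rims 10 mm high, front lip 10 thick and 22 higher than the floor, its front face at x = -100 mm. Home, the lip's front lies 7 mm inside the cabinet's front plane. Only the pulled-out part can be reached from above
- flask_mid (a point): the conical glass flask with a black rubber stopper: base 68 diameter, 128 high; point at its centre, half-way up (64 mm above its foot). Straight neck 27 diameter from 72 to 112 mm above the foot, the stopper, also 27 diameter, from there to the top. z up the flask. About 0.16 kg
- beaker_mid (a point): small open glass beaker, 60 diameter, 70 high, already standing on the tray; point at its centre half-way up; z up
- bottle_large_mid (a point): clear bottle with a screw cap: 70 diameter, 142 high, cap 47 diameter and 28 high at the top; point at its centre half-way up; z up. About 0.42 kg
- bottle_small_mid (a point): clear bottle with a screw cap: 56 diameter, 106 high, cap 40 diameter and 24 high at the top; point at its centre half-way up; z up. About 0.22 kg
- jar_mid (a point): squat clear jar with a wide screw cap: 72 diameter, 92 high, cap 62 diameter and 22 high at the top; point at its centre half-way up; z up. About 0.26 kg
- wash_bottle_mid (a point): white plastic wash bottle with a bent spout: 64 diameter, 185 high, spout reaching 55 mm sideways at the top; point on its axis 77 mm up; z up
- round_flask_mid (a point): round glass flask standing in a cork ring: ring 88 diameter, 131 high in all; point on its axis 65 mm up; z up
Not all that is in view belongs to the job. What is shaped like the part that bears jar_mid but yellow is not meant.

How it is judged (in metres and radians):
On the way, in this order (a step that is already met when the one before it is completed fails the run):
1. the flask stands released on the tray while the tray is still out (x of flask_mid in the frame of tray_mid between -0.085 and 0.09 m and y of flask_mid in the frame of tray_mid between -0.105 and 0.105 m and z of flask_mid in the frame of tray_mid between 0.058 and 0.07 m and angle between flask_mid's own z axis and vertical below 0.1 rad and value of joint tray above 0.09 m and contact force between the fingers and flask below 0.1 N), for 0.2 s.
2. the tray is fully home, with the flask on it, while the door is still open (x of flask_mid in the frame of tray_mid between -0.085 and 0.09 m and y of flask_mid in the frame of tray_mid between -0.105 and 0.105 m and z of flask_mid in the frame of tray_mid between 0.058 and 0.07 m and angle between flask_mid's own z axis and vertical below 0.1 rad and value of joint tray below 0.006 m and value of joint door above 0.6 rad), for 0.1 s.
At the end, for the whole second after the job is handed in: door shut (under 0.015 rad) with its tongue sprung out behind the pin (under 2.5 mm pushed back), tray home within 6 mm, flask and beaker upright on the tray's floor inside its rims, both bottles and the jar upright on the bench (value of joint door below 0.015 rad and value of joint tongue below 0.0025 m and value of joint tray below 0.006 m and x of flask_mid in the frame of tray_mid between -0.085 and 0.09 m and y of flask_mid in the frame of tray_mid between -0.105 and 0.105 m and z of flask_mid in the frame of tray_mid between 0.058 and 0.07 m and angle between each of flask_mid, beaker_mid, bottle_large_mid, bottle_small_mid, jar_mid's own z axis and vertical below 0.1 rad and x of beaker_mid in the frame of tray_mid between -0.085 and 0.09 m and y of beaker_mid in the frame of tray_mid between -0.105 and 0.105 m and z of beaker_mid in the frame of tray_mid between 0.029 and 0.041 m and height (world z) of bottle_large_mid between 0.065 and 0.077 m and height (world z) of bottle_small_mid between 0.047 and 0.059 m and height (world z) of jar_mid between 0.04 and 0.052 m); the robot touches nothing.
It fails at once if the door's leaf strikes a bottle, the jar, the flask or a bystander (contact force between door and bottle_large above 1 N or contact force between door and bottle_small above 1 N or contact force between door and jar above 1 N or contact force between door and flask above 1 N or contact force between door and beaker above 1 N or contact force between door and wash_bottle above 1 N or contact force between door and round_flask above 1 N).
It fails at once if glassware that was not in the way is moved by over 30 mm (the wash bottle, the round flask, or more than one of the two bottles and the jar) (distance of each of bottle_large_mid, bottle_small_mid from where it was at the start of the episode above 0.03 m or distance of each of bottle_small_mid, jar_mid from where it was at the start of the episode above 0.03 m or distance of each of bottle_large_mid, jar_mid from where it was at the start of the episode above 0.03 m or distance of any of wash_bottle_mid, round_flask_mid from where it was at the start of the episode above 0.03 m).
It fails at once if glassware is tipped over (angle between any of bottle_large_mid, bottle_small_mid, jar_mid, flask_mid, beaker_mid, wash_bottle_mid, round_flask_mid's own z axis and vertical above 0.6 rad).
It fails at once if the flask is dropped or thrown instead of set down (contact force between the fingers and flask below 0.2 N and linear speed of flask above 0.45 m/s).
It fails at once if the door is slammed (over 2 rad/s in the last 0.3 rad) (value of joint door below 0.3 rad and velocity of joint door below -2 rad/s).
It also fails if it takes over 72 s, if anything falls off the work surface, if the arm or the gripper's body presses on something with over 40 N, if the wrist force passes 120 N, or if a joint passes its speed limit or range.

ROBOT

A 6-joint arm with a two-finger parallel gripper is mounted at the origin on the work surface. World frame = base frame: x ahead of the robot, y to its left, z up, the work surface at z = 0. Lengths are in m, angles in degrees, forces in N, time in s.
With the tool pointing down it reaches from about 0.325 to 0.775 m from the base axis. Payload 9.3 kg.
Tool frame: the origin (TCP) lies at the very end of the fingers, on their centre line; the grasp point (between the pads) lies 19 mm behind it; x points along the fingers, z is the direction in which the jaws open and shut, and the axes are right-handed (so a half turn about x gives the same grasp; the last joint's range is limited). The gripper opens to 85 mm and grips with 20 to 120 N. Pads are 22 mm wide; open, the fingers measure 114 mm over their backs; the gripper's body (76 mm by 85 mm) begins 54 mm behind the grasp point. The pads swing forward as they close: fully open they stand 13 mm farther back than shut.
Start: joints at [62.361, 14.817, 1.232, 76.415, 0, 81.257], TCP at [0.178, 0.52, 0.231] pointing down, gripper open.
Joint ranges: [-174.27, 174.27], [-52.1, 104.24], [-59.71, 78.15], [-110.17, 111.67], [-87.03, 83.33], [-180, 180]. Speed limits (degrees/s): [127.2, 127.2, 159.86, 180, 180, 180].

INTERFACE

Orientations are given as a 3x3 rotation matrix whose columns are the frame's x, y, z axes.
In Python, from workcell import env gives the robot as it stands. The module is installed in compiled form; this text tells all that it offers.
- The arm moves only by the shell command python3 -m crank 'ROWS' [FORCE]. ROWS is JSON, a list that holds one entry, the list of rows, each a list of 5 numbers: the shift along the world's x, y, z in m, then the turn about the world's z in degrees, then the finger opening in m, from 0 to 0.0854. A call has 1 to 10 rows; each row shifts and turns the pose as measured when the row begins; what a row does not reach is not made up. A row lasts 1/12 s, in which the tool goes at most 41.7 mm and 7.16 degrees, less where a joint would pass 70% of its speed; a pose out of reach is approached as far as the arm can. A call with a gripper value outside its range is refused whole. The fingers move at their own pace and stop on an object; FORCE is the grip in N (left out, the last holds). Time passes only in rows, so rows that do not move let the fingers close. It gives the time, the measured TCP pose, the force and the opening at its end, in the units of the state.
- env.get_state(): the state, without advancing time (a new reading comes with each control period).
- env.get_image(name): name is "scene" or "side" or "wrist"; returns (picture, depth): 420x560x3 uint8, red, green, blue; 420x560 float32, m along the optical axis (not along the pixel's ray), 0 where there is no reading.
- env.camera_params(name): a dict with "intrinsics" (3x3 intrinsics, pixels), "k1" (the pictures are not rectified: a ray, as slopes to the right and down, at radius r is drawn at 1 + k1 r^2 times it, then the intrinsics apply), "xyz" and "orientation" of the camera in the world. Camera axes: x right, y down, z forward; pixel columns grow to the right and rows downward; lengths in m; the calibration is good to about 2 mm. A picture is of the moment at which its call begins: read the wrist's pose just before it. camera_params takes no time and is no camera call; for the wrist camera it gives the pose at the moment of the call.
- env.finish_job(): hands the job in, once; it reports no verdict.
Trained networks look in the newest picture that a camera, given by its name, has taken for a name from the list of things; names that differ only in an ending like _2 or _b are one class to them, and where a whole thing is asked for, a point or a joint stands for the part that bears it (a point fixed in the world has none). Each returns a list of dicts, best first, with "score" (0 to 1); they miss things now and then, are a little off and sometimes report something else, mostly with a low value. They report only what shows in the picture. A call takes as long as a camera call. They do not tell look-alikes from the thing itself.
- env.search_frame(camera, target): "position" ([column, row] in pixels, amid what is visible of it).
- env.outline_of(camera, target): "mask" (420x560 bool, what is visible of it) and "position" ([column, row] in pixels, amid what is visible of it).
The state is a dict: "clock": time; "q": joint angles; "qd": joint speeds; "joint_efforts": joint torques, N m; "tcp_pos": TCP position; "orientation": TCP orientation; "wrist_force": force on the tool from outside, world axes, zero at the start; "moment": the same for the moment, N m; "gripper_width": finger opening in m.
Only numpy, scipy, OpenCV 4.12 (cv2) and the standard library are available. Lean on these libraries where they do the work, as an engineer would, in place of code of your own. Each camera call takes 0.05 s, during which the arm holds its last target. There are 200 camera calls.

## Working session

There is one attempt and no reset: what is moved stays moved. The work goes in short steps, Python scripts to look and compute and a shell command to move; the robot and the scene stay as the last step left them, time stands still between calls to the robot, and variables do not carry over. Pictures are saved under pics/ and viewed, about 8 in all and at most 12, crops included, and the job is handed in when it is done.

```bash
mkdir -p pics
cat > h.py <<'E'
import numpy as np, cv2
from workcell import env
def save(cam,name):
    im,d=env.get_image(cam); cv2.imwrite('pics/'+name,im[:,:,::-1]); return im,d
def pts(cam,uv,depth,P=None):
    P=P or env.camera_params(cam); K=np.array(P['intrinsics']); uv=np.atleast_2d(np.array(uv,float))
    s=cv2.undistortPoints(uv[:,None],K,np.array([P['k1'],0,0,0.]))[:,0]
    c=np.c_[s,np.ones(len(s))]*np.array(depth).reshape(-1,1)
    return c@np.array(P['orientation']).T+np.array(P['xyz'])
def proj(cam,X,P=None):
    P=P or env.camera_params(cam); R=np.array(P['orientation']); c=(np.atleast_2d(X)-np.array(P['xyz']))@R
    return cv2.projectPoints(c,np.zeros(3),np.zeros(3),np.array(P['intrinsics']),np.array([P['k1'],0,0,0.]))[0][:,0]
def cloud(cam,mask,d):
    v,u=np.nonzero(mask&(d>0)); return pts(cam,np.c_[u,v],d[v,u])
E
cat > a.py <<'E'
from h import *
print(env.get_state())
for cam in ['scene','side']:
    im,d=save(cam,cam+'0.png')
    P=env.camera_params(cam);print(cam,np.round(P['xyz'],3).tolist(),np.round(P['orientation'],2).tolist())
    for t in ['flask_mid','beaker_mid','bottle_large_mid','bottle_small_mid','jar_mid','wash_bottle_mid','round_flask_mid','door','tray','strike_pin']:
        for r in env.outline_of(cam,t)[:2]:
            c=cloud(cam,r['mask'],d)
            if len(c)<5: continue
            lo,me,hi=np.percentile(c,[3,50,97],axis=0)
            print(t,round(r['score'],2),np.round(r['position']),len(c),lo.round(3),hi.round(3))
E
python3 a.py
```

```text
{'clock': 0.0, 'q': array([6.23611393e+01, 1.48518624e+01, 1.18963312e+00, 7.64163963e+01,
       2.09052044e-04, 8.12569659e+01]), 'qd': array([ 0.05190314,  0.08607451, -0.00775391, -0.0457458 , -0.10973402,
       -0.05041963]), 'joint_efforts': array([-1.52817091e-03, -5.55639231e+01,  3.44525313e+01,  1.38234705e-02,
       -1.81411042e-04, -4.27095074e-06]), 'tcp_pos': array([0.17798386, 0.52010478, 0.23065488]), 'orientation': array([[-6.39826668e-04, -9.46108882e-01,  3.23848073e-01],
       [-1.21399117e-03,  3.23848636e-01,  9.46108127e-01],
       [-9.99999058e-01,  2.12196509e-04, -1.35577482e-03]]), 'wrist_force': array([ 0.28163759, -0.35256437, -0.64523011]), 'moment': array([ 0.01303488,  0.02619529, -0.01790006]), 'gripper_width': 0.0852529167775898}
scene [-0.324, -0.459, 1.209] [[0.42, -0.66, 0.63], [-0.91, -0.29, 0.3], [-0.02, -0.69, -0.72]]
flask_mid 0.92 [141. 222.] 490 [0.435 0.392 0.003] [0.478 0.438 0.128]
flask_mid 0.22 [205. 202.] 3823 [0.43  0.173 0.031] [0.693 0.264 0.208]
beaker_mid 0.78 [263. 212.] 448 [0.6   0.022 0.05 ] [0.657 0.076 0.115]
beaker_mid 
[... 1193 characters left out ...]
22 0.048] [0.678 0.078 0.118]
bottle_small_mid 0.89 [227. 252.] 471 [0.435 0.075 0.008] [0.479 0.123 0.11 ]
jar_mid 0.81 [373. 278.] 673 [ 0.513 -0.348  0.008] [ 0.574 -0.288  0.098]
jar_mid 0.61 [257. 289.] 682 [ 0.349 -0.075  0.013] [ 0.409 -0.015  0.097]
wash_bottle_mid 0.98 [347. 304.] 747 [ 0.396 -0.317  0.008] [ 0.44  -0.26   0.181]
round_flask_mid 0.7 [418. 268.] 819 [ 0.604 -0.472  0.003] [ 0.666 -0.397  0.133]
door 0.92 [207. 201.] 3629 [0.431 0.173 0.031] [0.694 0.267 0.211]
tray 0.6 [174. 227.] 30 [0.421 0.259 0.108] [0.428 0.271 0.138]
tray 0.57 [283. 216.] 3727 [ 0.545 -0.087  0.039] [0.748 0.146 0.069]
strike_pin 0.84 [297. 181.] 19950 [ 0.461 -0.247  0.036] [0.929 0.246 0.221]
```

```bash
python3 -c "
import cv2
i=cv2.imread('pics/scene0.png');cv2.imwrite('pics/s0.png',cv2.resize(i,(784,588),interpolation=cv2.INTER_CUBIC))"
```

```text
(no output)
```

View pics/s0.png

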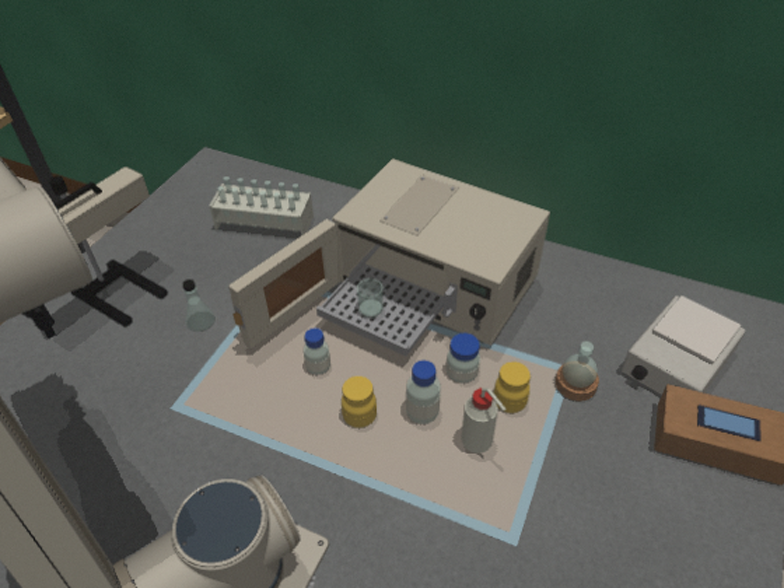

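The scene view shows the blue-capped jar at about (463,355), the large bottle at (423,390), the small bottle at (316,350), two yellow decoy jars, and the flask at far left (197,305). The small bottle looks like the one inside the door's swing. Next I'll fit the geometry.

```bash
cat > b.py <<'E'
from h import *
for cam in ['scene','side']:
    im,d=env.get_image(cam)
    def best(t,i=0): return cloud(cam,env.outline_of(cam,t)[i]['mask'],d)
    c=best('strike_pin')
    # column front: points z .04-.2 below top; robust front plane x vs y
    f=c[(c[:,2]>.06)&(c[:,2]<.2)&(c[:,1]<-.08)&(c[:,0]<.78)]
    print('cab rows',len(f))
    l=cv2.fitLine(f[:,:2].astype(np.float32),cv2.DIST_HUBER,0,.001,.001).ravel(); print('front line',l.round(4))
    for _ in range(3):
        n=np.array([-l[1],l[0]]); r=(f[:,:2]-l[2:])@n; f=f[abs(r)<.006]; l=cv2.fitLine(f[:,:2].astype(np.float32),cv2.DIST_HUBER,0,.001,.001).ravel()
    print('front line',l.round(4),len(f),f.min(0).round(3),f.max(0).round(3))
    t=c[(c[:,2]>.209)&(c[:,2]<.222)]; r=cv2.minAreaRect(t[:,:2].astype(np.float32)); print('top',r, cv2.boxPoints(r).round(3).tolist())
    dr=best('door'); t=dr[(dr[:,2]>.2)&(dr[:,2]<.214)]; r=cv2.minAreaRect(t[:,:2].astype(np.float32)); print('doortop',r,cv2.boxPoints(r).round(3).tolist())
    l=cv2.fitLine(t[:,:2].astype(np.float32),cv2.DIST_HUBER,0,.001,.001).ravel(); print('door line',l.round(3))
    for n,H,rad in [('flask_mid',.128,.0135),('bottle_small_mid',.106,.02),('beaker_mid',.115,.03),('bottle_large_mid',.142,.0235),('jar_mid',.092,.031)]:
        for q in env.outline_of(cam,n)[:2]:
            k=cloud(cam,q['mask'],d); t=k[abs(k[:,2]-H)<.006]
            if len(t)>3: (x,y),rr=cv2.minEnclosingCircle(t[:,:2].astype(np.float32)); col=im[q['mask']&(d>0)][abs(k[:,2]-H)<.006].mean(0); print(n,round(x,3),round(y,3),round(rr,3),t[:,:2].mean(0).round(3),len(t),col.round())
    q=best('tray',0 if cam=='scene' else 1)
    print('tray',np.percentile(q,[1,99],axis=0).round(3).tolist())
E
python3 b.py
```

```text
cab rows 1656
front line [ 0.0526  0.9986  0.6658 -0.1944]
front line [ 0.1005  0.9949  0.6669 -0.1779] 1012 [ 0.658 -0.236  0.06 ] [ 0.677 -0.084  0.2  ]
top ((0.6856163740158081, -0.0026160478591918945), (0.4679248034954071, 0.556919276714325), 82.4340591430664) [[0.3790000081062317, -0.1979999989271164], [0.9309999942779541, -0.2709999978542328], [0.9919999837875366, 0.19300000369548798], [0.4399999976158142, 0.26600000262260437]]
doortop ((0.5696805119514465, 0.22228257358074188), (0.03526727110147476, 0.29380178451538086), 73.35082244873047) [[0.42399999499320984, 0.24699999392032623], [0.7049999833106995, 0.16300000250339508], [0.7149999737739563, 0.19699999690055847], [0.4339999854564667, 0.2809999883174896]]
door line [ 0.959 -0.282  0.595  0.213]
flask_mid 0.464 0.423 0.014 [0.463 0.422] 47 [36. 36. 35.]
bottle_small_mid 0.461 0.102 0.021 [0.461 0.101] 112 [ 51.  73. 129.]
beaker_mid 0.629 0.051 0.034 [0.628 0.052] 65 [ 93. 100.  95.]
jar_mid 0.384 -0.04 0.033 [ 0.383 -0.042] 319 [177. 150.  70.]
jar_mid 0.547 -0.315 0.033 [ 0.546 -0.316] 300 [174. 147.  67.]
tray [[0.539, -
[... 863 characters left out ...]
flask_mid 0.468 0.421 0.014 [0.466 0.421] 43 [38. 37. 36.]
beaker_mid 0.631 0.05 0.032 [0.63 0.05] 96 [104. 110. 106.]
beaker_mid 0.461 0.101 0.017 [0.461 0.1  ] 16 [ 54.  76. 132.]
bottle_large_mid 0.447 -0.158 0.025 [ 0.444 -0.16 ] 197 [ 55.  74. 125.]
jar_mid 0.385 -0.041 0.033 [ 0.384 -0.041] 340 [167. 141.  71.]
jar_mid 0.579 -0.199 0.031 [ 0.579 -0.198] 278 [ 51.  73. 127.]Traceback (most recent call last):
  File "b.py", line 20, in <module>
    q=best('tray',0 if cam=='scene' else 1)
  File "b.py", line 4, in best
    def best(t,i=0): return cloud(cam,env.outline_of(cam,t)[i]['mask'],d)
                                      ~~~~~~~~~~~~~~~~~~~~~^^^
IndexError: list index out of range
```

```bash
cat > c.py <<'E'
from h import *
for cam in ['scene','side']:
    im,d=env.get_image(cam)
    c=cloud(cam,env.outline_of(cam,'strike_pin')[0]['mask'],d)
    t=c[(abs(c[:,2]-.215)<.008)&(c[:,0]>.65)]
    yb=np.arange(-.2,.2,.01); fe=[]
    for y in yb:
        s=t[abs(t[:,1]-y)<.005]
        if len(s)>10: fe.append((np.percentile(s[:,0],1),y,np.percentile(s[:,0],99)))
    fe=np.array(fe); p=np.polyfit(fe[:,1],fe[:,0],1); r=abs(fe[:,0]-np.polyval(p,fe[:,1])); k=r<np.median(r)*2.5
    p=np.polyfit(fe[k,1],fe[k,0],1); pb=np.polyfit(fe[k,1],fe[k,2],1); print('front edge x=a y+b',p.round(4),'back',pb.round(4))
    a=-np.arctan(p[0]); ca,sa=np.cos(a),np.sin(a)
    ex=np.array([ca,sa]); ey=np.array([-sa,ca]); q=t[:,:2]@ey; print('yaw',np.degrees(a),'y-range',np.percentile(q,[.5,99.5]))
    x0=np.percentile(t[:,:2]@ex,[.5,99.5]); print('x-range',x0); m=np.percentile(q,[.5,99.5]).mean(); O=ex*(x0.mean()-.135)+ey*m; print('O',O,'hinge',O-.002*ex+.195*ey)
    # tray lip: z~.067 top
    P=env.camera_params(cam); v,u=np.mgrid[150:330,150:400]; k=pts(cam,np.c_[u.ravel(),v.ravel()],d[v,u].ravel())
    l=(k-np.r_[O,0]); L=np.c_[l[:,:2]@ex,l[:,:2]@ey,l[:,2]]
    s=L[(L[:,0]>-.18)&(L[:,0]<-.11)&(abs(L[:,1]-.05)<.1)&(L[:,2]>.06)&(L[:,2]<.072)]; print('lip',len(s),np.percentile(s,[2,50,98],axis=0).round(3).tolist())
    s=L[(L[:,0]>-.11)&(L[:,0]<-.02)&(L[:,2]>.05)&(L[:,2]<.06)]; print('rims y',np.percentile(s,[2,98],axis=0).round(3).tolist())
    for n,X in [('flask',(.465,.422)),('beaker',(.63,.0505)),('small',(.461,.101)),('large',(.447,-.158)),('jar',(.579,-.198))]:
        w=np.array(X)-O; print(n,(w@ex).round(3),(w@ey).round(3),'dist hinge',np.hypot(w@ex+.002,w@ey-.195).round(3))
E
python3 c.py
```

```text
front edge x=a y+b [0.1069 0.6857] back [0.0597 0.9478]
yaw -6.10194956574381 y-range [-0.16304167  0.25855128]
x-range [0.66354266 0.94942134]
O [ 0.67275384 -0.02389289] hinge [0.69149326 0.1702149 ]
lip 202 [[-0.131, -0.047, 0.061], [-0.126, 0.045, 0.065], [-0.119, 0.146, 0.07]]
rims y [[-0.108, -0.338, 0.05], [-0.025, 0.22, 0.06]]
flask -0.254 0.421 dist hinge 0.339
beaker -0.05 0.069 dist hinge 0.135
small -0.224 0.102 dist hinge 0.241
large -0.21 -0.157 dist hinge 0.409
jar -0.075 -0.183 dist hinge 0.385
front edge x=a y+b [0.1059 0.6866] back [0.047  0.9498]
yaw -6.045213513420143 y-range [-0.16510189  0.25650301]
x-range [0.65246194 0.95174013]
O [ 0.66820423 -0.02480814] hinge [0.68675143 0.16931811]
lip 231 [[-0.125, -0.046, 0.06], [-0.12, 0.047, 0.067], [-0.113, 0.146, 0.072]]
rims y [[-0.106, -0.335, 0.05], [-0.021, 0.222, 0.06]]
flask -0.249 0.423 dist hinge 0.336
beaker -0.046 0.071 dist hinge 0.132
small -0.219 0.103 dist hinge 0.236
large -0.206 -0.156 dist hinge 0.406
jar -0.07 -0.182 dist hinge 0.383
```

```bash
python3 -m crank '[[[0.04,-0.005,0,-3,0.0854],[0.04,-0.01,0,-7,0.0854],[0.04,-0.02,0,-7,0.0854],[0.04,-0.02,0,-7,0.0854],[0.03,-0.02,0,0,0.0854]]]' 40
python3 - <<'E'
from h import *
im,d=save('wrist','w1.png')
P=env.camera_params('wrist');print(np.round(P['xyz'],3),np.round(P['orientation'],2).tolist())
for r in env.outline_of('wrist','flask_mid')[:2]:
    c=cloud('wrist',r['mask'],d); print(r['score'],len(c),r['position'])
    if len(c): t=c[abs(c[:,2]-.128)<.005]; print(len(t), cv2.minEnclosingCircle(t[:,:2].astype(np.float32)) if len(t)>3 else 0)
E
```

```text
clock: 2.62
tcp_pos: [0.3624, 0.4487, 0.2316]
orientation: [[-0.0, -0.728, 0.685], [0.003, 0.685, 0.728], [-1.0, 0.002, 0.002]]
wrist_force: [0.1, 0.1, 0.4]
gripper_width: 0.0855
[0.311 0.499 0.375] [[0.68, 0.69, 0.22], [0.73, -0.65, -0.21], [0.0, 0.3, -0.95]]
0.88 3719 [335.1, 259.0]
696 ((0.46852490305900574, 0.4246385097503662), 0.013552673161029816)
```

```bash
python3 -m crank '[[[0.035,-0.008,0,0,0.0854],[0.035,-0.008,0,0,0.0854],[0.035,-0.008,-0.01,0,0.0854],[0.002,-0.001,-0.02,0,0.0854],[0,0,-0.02,0,0.0854],[0,0,0,0,0.0854]]]' 40
```

```text
clock: 3.22
tcp_pos: [0.4767, 0.4204, 0.1809]
orientation: [[0.002, -0.73, 0.684], [0.004, 0.684, 0.73], [-1.0, 0.002, 0.005]]
wrist_force: [0.1, -0.3, 0.1]
gripper_width: 0.0855
```

```bash
python3 -m crank '[[[-0.009,0.004,0,0,0.0854],[0,0,-0.025,0,0.0854],[0,0,-0.025,0,0.0854],[0,0,-0.025,0,0.0854],[0,0,-0.015,0,0.0854],[0,0,0,0,0.0854]]]'
python3 - <<'E'
from h import *
im,d=save('wrist','w2.png')
for r in env.outline_of('wrist','flask_mid')[:2]:
    c=cloud('wrist',r['mask'],d); print(r['score'],len(c),r['position'])
    if len(c): t=c[abs(c[:,2]-.128)<.005]; print(len(t), cv2.minEnclosingCircle(t[:,:2].astype(np.float32)) if len(t)>3 else 0)
E
```

```text
clock: 3.72
tcp_pos: [0.4622, 0.4297, 0.0956]
orientation: [[0.007, -0.733, 0.68], [0.01, 0.68, 0.733], [-1.0, 0.002, 0.012]]
wrist_force: [-0.7, -0.8, -0.5]
gripper_width: 0.0851
```

```bash
python3 -m crank '[[[0.005,-0.004,-0.005,0,0.0854],[0,0,-0.01,0,0.0854],[0,0,0,0,0.0854],[0,0,0,0,0.0854]]]'
```

```text
clock: 4.15
tcp_pos: [0.47, 0.4284, 0.088]
orientation: [[0.017, -0.734, 0.679], [0.017, 0.679, 0.734], [-1.0, -0.001, 0.024]]
wrist_force: [1.0, -0.1, -1.1]
gripper_width: 0.0854
```

```bash
python3 -m crank '[[[0,-0.002,-0.004,0,0.06],[0,0,0,0,0.04],[0,0,0,0,0.02],[0,0,0,0,0.02],[0,0,0,0,0.02],[0,0,0,0,0.02]]]' 40
```

```text
clock: 4.65
tcp_pos: [0.4705, 0.426, 0.0848]
orientation: [[0.018, -0.734, 0.679], [0.017, 0.679, 0.734], [-1.0, -0.001, 0.025]]
wrist_force: [-0.7, -1.0, 2.0]
gripper_width: 0.0262
```

```bash
python3 -m crank '[[[0,0,0.02,0,0.02],[0,0,0.035,0,0.02],[0,0,0.035,0,0.02],[0,0,0.035,0,0.02],[0,0,0.035,0,0.02],[0,0,0.035,0,0.02],[0,0,0.02,0,0.02],[0,0,0.01,0,0.02]]]'
```

```text
clock: 5.32
tcp_pos: [0.4656, 0.4228, 0.3143]
orientation: [[0.008, -0.734, 0.679], [0.011, 0.679, 0.734], [-1.0, 0.002, 0.013]]
wrist_force: [-0.6, 0.8, -1.4]
gripper_width: 0.026
```

```bash
python3 -m crank '[[[0.005,-0.015,0.005,0,0.02],[0.009,-0.03,0.005,0,0.02],[0.01,-0.033,0,0,0.02],[0.01,-0.033,0,0,0.02],[0.01,-0.033,0,0,0.02],[0.01,-0.033,0,0,0.02],[0.01,-0.033,0,0,0.02],[0.01,-0.033,0,0,0.02],[0.008,-0.025,0,0,0.02],[0.005,-0.015,0,0,0.02]]]'
```

```text
clock: 6.15
tcp_pos: [0.5524, 0.127, 0.3242]
orientation: [[0.008, -0.739, 0.673], [0.012, 0.673, 0.739], [-1.0, 0.002, 0.014]]
wrist_force: [-0.1, -0.2, -1.4]
gripper_width: 0.0259
```

```bash
python3 -m crank '[[[0.01,-0.03,0,0,0.02],[0.01,-0.032,0,0,0.02],[0.01,-0.032,0,0,0.02],[0.01,-0.03,0,0,0.02],[0.008,-0.02,0,0,0.02],[0.003,-0.01,0,0,0.02],[0,0,-0.01,0,0.02],[0,0,-0.03,0,0.02],[0,0,-0.03,0,0.02],[0,0,-0.01,0,0.02]]]'
python3 - <<'E'
from h import *
im,d=save('side','side2.png'); cv2.imwrite('pics/side2c.png',cv2.resize(im[100:310,150:430,::-1],(784,588),interpolation=cv2.INTER_CUBIC))
for t in ['flask_mid','beaker_mid']:
  for r in env.outline_of('side',t)[:2]:
    c=cloud('side',r['mask'],d)
    if len(c): print(t,round(r['score'],2),r['position'],len(c),np.percentile(c,[3,50,97],axis=0).round(3).tolist())
E
```

```text
clock: 6.98
tcp_pos: [0.603, -0.0448, 0.2388]
orientation: [[0.006, -0.733, 0.68], [0.011, 0.68, 0.733], [-1.0, 0.003, 0.012]]
wrist_force: [-0.8, -0.3, -0.5]
gripper_width: 0.0258
flask_mid 0.76 [289.4, 209.1] 503 [[0.57, -0.073, 0.049], [0.586, -0.048, 0.192], [0.701, -0.011, 0.28]]
beaker_mid 0.91 [267.0, 210.8] 457 [[0.601, 0.022, 0.05], [0.629, 0.052, 0.089], [0.659, 0.077, 0.118]]
beaker_mid 0.55 [334.8, 256.9] 665 [[0.546, -0.231, 0.013], [0.564, -0.201, 0.083], [0.606, -0.17, 0.098]]
```

View pics/side2c.png

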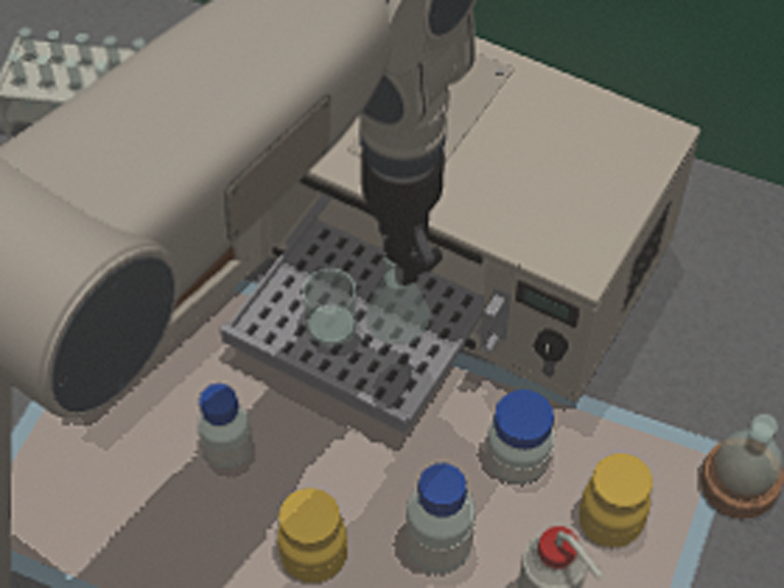

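The picture shows the flask in the gripper above the tray, at about (400,300), with the beaker at (330,305) and space for the flask to the right of it. I'll correct y and lower it.

```bash
python3 -m crank '[[[0.001,0.008,0,0,0.02],[0.001,0.004,-0.02,0,0.02],[0,0,-0.025,0,0.02],[0,0,-0.02,0,0.02],[0,0,-0.012,0,0.02],[0,0,-0.006,0,0.02],[0,0,0,0,0.02]]]'
```

```text
clock: 7.72
tcp_pos: [0.6101, -0.0279, 0.1674]
orientation: [[0.025, -0.736, 0.677], [0.008, 0.677, 0.736], [-1.0, -0.013, 0.023]]
wrist_force: [-0.3, 0.7, -1.1]
gripper_width: 0.0261
```

```bash
python3 -m crank '[[[-0.003,0,-0.012,0,0.02],[0,0,-0.012,0,0.02],[0,0,-0.008,0,0.02],[0,0,-0.004,0,0.02],[0,0,0,0,0.02]]]'
```

```text
clock: 8.13
tcp_pos: [0.6105, -0.0267, 0.1372]
orientation: [[0.035, -0.737, 0.675], [0.007, 0.676, 0.737], [-0.999, -0.021, 0.029]]
wrist_force: [0.1, 0.5, -1.8]
gripper_width: 0.0258
```

```bash
python3 -m crank '[[[0,-0.001,-0.006,0,0.02],[0,0,-0.004,0,0.02],[0,0,0,0,0.02]]]'
```

```text
clock: 8.38
tcp_pos: [0.6128, -0.0283, 0.1303]
orientation: [[0.042, -0.736, 0.675], [0.005, 0.676, 0.737], [-0.999, -0.028, 0.032]]
wrist_force: [-0.0, 0.7, -1.7]
gripper_width: 0.0261
```

```bash
python3 -m crank '[[[-0.002,0,-0.003,0,0.02],[0,0,-0.002,0,0.02],[0,0,0,0,0.02]]]'
```

```text
clock: 8.63
tcp_pos: [0.6143, -0.0291, 0.1309]
orientation: [[0.054, -0.736, 0.675], [0.003, 0.676, 0.737], [-0.999, -0.038, 0.038]]
wrist_force: [-1.1, 0.8, -1.8]
gripper_width: 0.0263
```

```bash
python3 -m crank '[[[-0.004,0,-0.008,0,0.02]]]'
```

```text
clock: 8.72
tcp_pos: [0.6141, -0.0297, 0.1276]
orientation: [[0.064, -0.735, 0.675], [0.001, 0.676, 0.737], [-0.998, -0.047, 0.044]]
wrist_force: [-0.0, 3.8, 61.2]
gripper_width: 0.0256
```

```bash
python3 -m crank '[[[-0.002,0,0.003,0,0.02]]]'
```

```text
clock: 8.8
tcp_pos: [0.613, -0.03, 0.1318]
orientation: [[0.068, -0.735, 0.674], [0.0, 0.676, 0.737], [-0.998, -0.05, 0.046]]
wrist_force: [-0.4, 0.0, -1.2]
gripper_width: 0.0259
```

```bash
python3 -m crank '[[[0,0,-0.003,0,0.02],[0,0,0,0,0.035],[0,0,0,0,0.05],[0,0,0,0,0.05]]]'
```

```text
clock: 9.13
tcp_pos: [0.6129, -0.0301, 0.1292]
orientation: [[0.07, -0.735, 0.674], [-0.0, 0.676, 0.737], [-0.998, -0.052, 0.047]]
wrist_force: [0.0, 1.0, 0.7]
gripper_width: 0.0499
```

```bash
python3 -m crank '[[[0,0,0,0,0.06],[0,0,0,0,0.06],[0,0,0.02,0,0.06],[0,0,0.03,0,0.06],[0,0,0.035,0,0.06],[0,0,0.03,0,0.06],[0,0,0.02,0,0.06],[0,0,0,0,0.06]]]'
python3 - <<'E'
from h import *
im,d=save('wrist','w3.png')
for cam in ['wrist','side']:
  if cam=='side': im,d=env.get_image('side')
  for t,h in [('flask_mid',.173),('beaker_mid',.115)]:
   for r in env.outline_of(cam,t)[:1]:
    c=cloud(cam,r['mask'],d); k=c[abs(c[:,2]-h)<.005]
    if len(k)>3: print(cam,t,round(r['score'],2),r['position'],len(c),np.percentile(c,[3,50,97],axis=0).round(3).tolist(),cv2.minEnclosingCircle(k[:,:2].astype(np.float32)))
E
```

```text
clock: 9.8
tcp_pos: [0.6094, -0.0296, 0.2643]
orientation: [[0.058, -0.735, 0.675], [0.002, 0.676, 0.737], [-0.998, -0.042, 0.041]]
wrist_force: [0.2, -0.1, -0.5]
gripper_width: 0.06
wrist flask_mid 0.63 [280.9, 169.7] 3636 [[0.582, -0.044, 0.051], [0.602, -0.017, 0.1], [0.625, 0.005, 0.171]] ((0.6114525198936462, -0.023948071524500847), 0.013289130292832851)
wrist beaker_mid 0.72 [358.6, 127.8] 4243 [[0.597, 0.027, 0.043], [0.634, 0.056, 0.071], [0.652, 0.079, 0.111]] ((0.6256861686706543, 0.05305487662553787), 0.029844120144844055)
side flask_mid 0.72 [289.3, 226.3] 486 [[0.582, -0.055, 0.051], [0.6, -0.033, 0.093], [0.622, -0.006, 0.176]] ((0.6116521954536438, -0.025741316378116608), 0.013797884806990623)
side beaker_mid 0.75 [268.1, 209.0] 483 [[0.598, 0.023, 0.047], [0.628, 0.052, 0.087], [0.657, 0.082, 0.118]] ((0.6274915933609009, 0.05178883299231529), 0.030932148918509483)
```

View pics/w3.png

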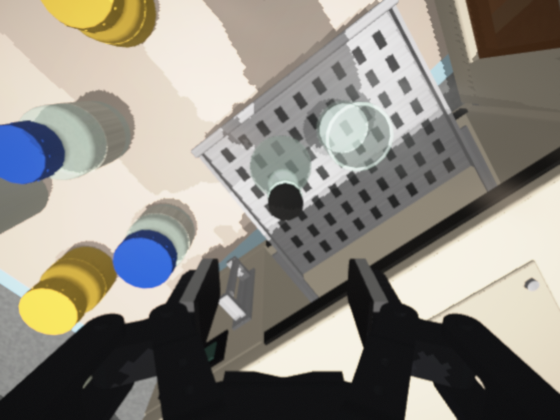

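```bash
python3 -m crank '[[[-0.01,0.008,0,-4,0.0854],[-0.019,0.017,0,-7,0.0854],[-0.019,0.017,0,-7,0.0854],[-0.019,0.017,0,-7,0.0854],[-0.019,0.017,-0.01,-7,0.0854],[-0.019,0.017,-0.01,-7,0.0854],[-0.019,0.017,-0.01,-7,0.0854],[-0.012,0.012,-0.01,-5,0.0854],[-0.004,0.004,0,-1,0.0854],[0,0,0,0,0.0854]]]'
python3 - <<'E'
from h import *
print(env.get_state()['q'].round(1))
im,d=env.get_image('wrist')
for r in env.outline_of('wrist','bottle_small_mid')[:2]:
    c=cloud('wrist',r['mask'],d); k=c[abs(c[:,2]-.106)<.005]
    if len(k)>3: print(round(r['score'],2),r['position'],len(c),cv2.minEnclosingCircle(k[:,:2].astype(np.float32)))
E
```

```text
clock: 10.93
tcp_pos: [0.4566, 0.1, 0.2044]
orientation: [[0.017, 0.11, 0.994], [-0.032, 0.993, -0.11], [-0.999, -0.03, 0.02]]
wrist_force: [-0.5, -0.2, 0.2]
gripper_width: 0.0856
[  3.3   7.  -12.8  69.3  -1.9  99.6]
0.91 [286.8, 184.4] 3727 ((0.46493685245513916, 0.10427556186914444), 0.020417777821421623)
0.54 [451.6, 27.0] 14112 ((0.5995385646820068, 0.210122749209404), 0.06114434078335762)
```

```bash
python3 -m crank '[[[0.006,0.003,-0.01,0,0.0854],[0.001,0,-0.03,0,0.0854],[0,0,-0.03,0,0.0854],[0,0,-0.03,0,0.0854],[0,0,-0.015,0,0.0854],[0,0,0,0,0.0854]]]'
```

```text
clock: 11.53
tcp_pos: [0.4714, 0.0999, 0.0835]
orientation: [[0.024, 0.108, 0.994], [-0.032, 0.994, -0.107], [-0.999, -0.029, 0.028]]
wrist_force: [0.2, 1.4, -0.6]
gripper_width: 0.0857
```

```bash
python3 -m crank '[[[-0.007,0.003,-0.006,0,0.0854],[0,0,0,0,0.06],[0,0,0,0,0.03],[0,0,0,0,0.03],[0,0,0,0,0.03],[0,0,0,0,0.03],[0,0,0,0,0.03]]]'
```

```text
clock: 12.12
tcp_pos: [0.4691, 0.1012, 0.0785]
orientation: [[0.026, 0.109, 0.994], [-0.032, 0.994, -0.108], [-0.999, -0.029, 0.029]]
wrist_force: [-0.2, 0.7, -1.7]
gripper_width: 0.0392
```

```bash
python3 -m crank '[[[0,0,0.015,0,0.03],[0,0,0.02,0,0.03],[-0.012,0.008,0.005,0,0.03],[-0.024,0.019,0,0,0.03],[-0.024,0.019,0,0,0.03],[-0.024,0.019,0,0,0.03],[-0.02,0.018,0,0,0.03],[-0.012,0.01,0,0,0.03],[-0.005,0.005,0,0,0.03],[0,0,0,0,0.03]]]'
```

```text
clock: 12.95
tcp_pos: [0.3392, 0.2024, 0.1195]
orientation: [[0.028, 0.111, 0.993], [-0.031, 0.993, -0.11], [-0.999, -0.028, 0.031]]
wrist_force: [1.0, -0.5, -2.5]
gripper_width: 0.0391
```

```bash
python3 -m crank '[[[0,0,-0.014,0,0.03],[0,0,-0.014,0,0.03],[0,0,-0.006,0,0.03],[0,0,-0.002,0,0.03],[0,0,0,0,0.03]]]'
```

```text
clock: 13.37
tcp_pos: [0.341, 0.202, 0.0828]
orientation: [[0.031, 0.11, 0.993], [-0.031, 0.994, -0.109], [-0.999, -0.027, 0.034]]
wrist_force: [0.4, 0.1, -2.0]
gripper_width: 0.0396
```

```bash
python3 -m crank '[[[0,0,-0.004,0,0.03],[0,0,0,0,0.03]]]'
```

```text
clock: 13.53
tcp_pos: [0.342, 0.2016, 0.079]
orientation: [[0.031, 0.112, 0.993], [-0.031, 0.993, -0.111], [-0.999, -0.027, 0.035]]
wrist_force: [0.3, -0.6, -2.3]
gripper_width: 0.0391
```

```bash
python3 -m crank '[[[0,0,-0.001,0,0.05],[0,0,0,0,0.07],[0,0,0,0,0.0854],[0,0,0,0,0.0854],[0,0,0.03,0,0.0854],[0,0,0.035,0,0.0854],[0,0,0.015,0,0.0854]]]';python3 -m crank '[[[0.01,-0.014,0.01,0,0.0854],[0.02,-0.027,0,0,0.0854],[0.02,-0.027,0,0,0.0854],[0.02,-0.027,0,0,0.0854],[0.02,-0.027,0,0,0.0854],[0.014,-0.018,0,0,0.0854],[0.006,-0.008,0,0,0.0854],[0,0,0,0,0.0854]]]'
python3 - <<'E'
from h import *
im,d=env.get_image('side')
for t,h in [('bottle_small_mid',.106),('flask_mid',.173)]:
   for r in env.outline_of('side',t)[:1]:
    c=cloud('side',r['mask'],d); k=c[abs(c[:,2]-h)<.005]
    if len(k)>3: print(t,round(r['score'],2),len(c),np.percentile(c,[3,50,97],axis=0).round(3).tolist(),cv2.minEnclosingCircle(k[:,:2].astype(np.float32)))
E
```

```text
clock: 14.12
tcp_pos: [0.3411, 0.2008, 0.1593]
orientation: [[0.027, 0.112, 0.993], [-0.032, 0.993, -0.111], [-0.999, -0.029, 0.031]]
wrist_force: [0.5, 0.2, 0.4]
gripper_width: 0.0853
clock: 14.78
tcp_pos: [0.4576, 0.0469, 0.1778]
orientation: [[0.043, 0.107, 0.993], [-0.03, 0.994, -0.106], [-0.999, -0.025, 0.045]]
wrist_force: [0.1, 0.3, 0.2]
gripper_width: 0.0854
bottle_small_mid 0.68 503 [[0.31, 0.174, 0.004], [0.328, 0.19, 0.067], [0.356, 0.219, 0.109]] ((0.33612531423568726, 0.2019648253917694), 0.02212538942694664)
flask_mid 0.74 449 [[0.584, -0.054, 0.056], [0.6, -0.032, 0.097], [0.62, -0.005, 0.177]] ((0.6116699576377869, -0.026280365884304047), 0.014164072461426258)
```

```bash
python3 -m crank '[[[-0.004,0.003,-0.015,0,0.0854],[0,0,-0.03,0,0.0854],[-0.002,0,-0.035,0,0.0854],[-0.002,0,-0.03,0,0.0854],[0,0,-0.02,0,0.0854],[0,0,-0.006,0,0.0854],[0,0,0,0,0.0854]]]'
python3 - <<'E'
from h import *
save('side','s3.png')
im,d=env.get_image('wrist'); im2=cv2.imread('pics/s3.png')[100:310,150:430]
cv2.imwrite('pics/c3.png',np.hstack([cv2.resize(im2,(400,300)),cv2.resize(im[:,:,::-1],(400,300))]))
E
```

```text
clock: 15.52
tcp_pos: [0.4424, 0.0608, 0.0401]
orientation: [[0.048, 0.093, 0.995], [-0.027, 0.995, -0.091], [-0.998, -0.023, 0.05]]
wrist_force: [-0.6, 0.3, 0.2]
gripper_width: 0.0852
```

View pics/c3.png

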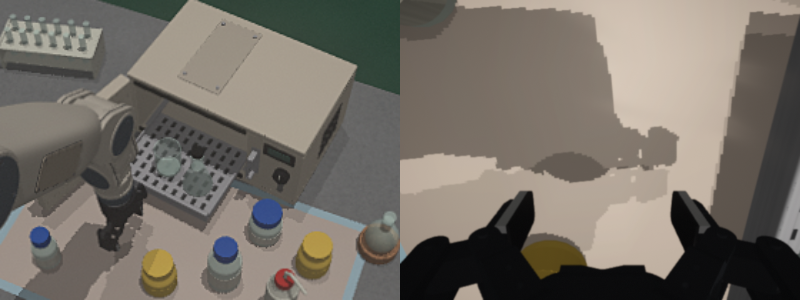

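The left half shows the fingers in front of the tray lip at about (115,235). The small bottle stands aside at (42,245), and the flask and beaker are on the tray. Now I'll push the tray home gently.

```bash
python3 -m crank '[[[0.008,-0.001,-0.004,0,0.0854],[0.01,-0.002,-0.003,0,0.0854],[0.01,-0.002,0,0,0.0854],[0.01,-0.002,0,0,0.0854],[0.008,-0.001,0,0,0.0854],[0.008,-0.001,0,0,0.0854],[0.008,-0.001,0,0,0.0854]]]'
```

```text
clock: 16.2
tcp_pos: [0.5145, 0.0501, 0.039]
orientation: [[0.058, 0.092, 0.994], [-0.027, 0.996, -0.091], [-0.998, -0.021, 0.06]]
wrist_force: [-1.4, 1.7, 1.5]
gripper_width: 0.0853
```

```bash
python3 -m crank '[[[0.01,-0.001,-0.001,0,0.0854],[0.01,-0.001,-0.001,0,0.0854],[0.01,-0.001,-0.001,0,0.0854],[0.01,-0.001,0,0,0.0854],[0.01,-0.001,0,0,0.0854],[0.006,-0.001,0,0,0.0854]]]'
python3 - <<'E'
from h import *
save('side','s4.png')
im,d=save('wrist','w4.png'); im2=cv2.imread('pics/s4.png')[100:310,150:430]
cv2.imwrite('pics/c4.png',np.hstack([cv2.resize(im2,(400,300)),cv2.resize(im[:,:,::-1],(400,300))]))
E
```

```text
clock: 16.7
tcp_pos: [0.577, 0.0428, 0.035]
orientation: [[0.057, 0.093, 0.994], [-0.027, 0.995, -0.092], [-0.998, -0.022, 0.06]]
wrist_force: [-2.0, 0.9, 1.4]
gripper_width: 0.0857
```

View pics/c4.png

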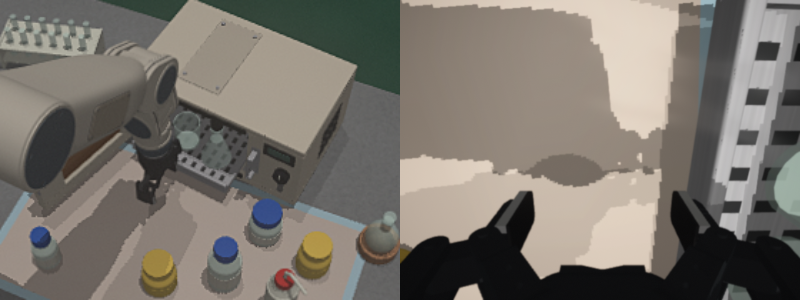

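The tray is moving and the glassware is standing; the lip is against the front finger at about (700,200) in the right half. I'll continue slowly.

```bash
python3 -m crank '[[[0.01,-0.001,0,0,0.0854],[0.01,-0.001,0,0,0.0854],[0.008,-0.001,0,0,0.0854],[0.006,-0.001,0,0,0.0854],[0.006,-0.001,0,0,0.0854]]]'
```

```text
clock: 17.22
tcp_pos: [0.6165, 0.038, 0.0344]
orientation: [[0.054, 0.093, 0.994], [-0.027, 0.995, -0.091], [-0.998, -0.022, 0.056]]
wrist_force: [-2.1, 1.4, 0.4]
gripper_width: 0.0853
```

```bash
python3 -m crank '[[[0.005,-0.001,0,0,0.0854],[0.005,-0.001,0,0,0.0854],[0.004,0,0,0,0.0854]]]'; python3 -m crank '[[[0.004,0,0,0,0.0854],[0.003,0,0,0,0.0854]]]'
python3 - <<'E'
from h import *
for cam in ['wrist','side']:
    im,d=env.get_image(cam); v,u=np.mgrid[0:420,0:560]; k=pts(cam,np.c_[u.ravel(),v.ravel()],d.ravel()); k=k[d.ravel()>0]
    ex=np.array([.9944,-.1063]);ey=np.array([.1063,.9944]); l=k[:,:2]-[.684,-.0259]; L=np.c_[l@ex,l@ey,k[:,2]]
    for a in [(-.05,0.0),(.0,.03),(.1,.16)]:
        s=L[(L[:,0]>-.05)&(L[:,0]<.03)&(L[:,1]>a[0])&(L[:,1]<a[1])&(L[:,2]>.061)&(L[:,2]<.072)]
        if len(s)>5: print(cam,a,'lip top x',len(s),np.percentile(s[:,0],[3,50,97]).round(4))
    s=L[(abs(L[:,0])<.05)&(L[:,1]>-.2)&(L[:,1]<-.1)&(L[:,2]>.05)&(L[:,2]<.19)]; print('column front',len(s),np.percentile(s[:,0],[5,50,90]).round(4))
E
```

```text
clock: 17.47
tcp_pos: [0.6319, 0.0358, 0.0342]
orientation: [[0.053, 0.092, 0.994], [-0.027, 0.995, -0.091], [-0.998, -0.022, 0.056]]
wrist_force: [-1.5, -0.5, 0.4]
gripper_width: 0.0853
clock: 17.63
tcp_pos: [0.6397, 0.0351, 0.0341]
orientation: [[0.053, 0.093, 0.994], [-0.028, 0.995, -0.092], [-0.998, -0.023, 0.055]]
wrist_force: [-1.8, -0.4, -0.4]
gripper_width: 0.0857
wrist (0.1, 0.16) lip top x 7248 [0.0058 0.0088 0.0151]Traceback (most recent call last):
  File "<stdin>", line 8, in <module>
    return _quantile_unchecked(
        a, q, axis, out, overwrite_input, method, keepdims, weights)
    return _ureduce(a,
                    func=_quantile_ureduce_func,
    ...<5 lines>...
                    overwrite_input=overwrite_input,
                    method=method)
    r = func(a, **kwargs)
    result = _quantile(arr,
                       quantiles=q,
    ...<2 lines>...
                       out=out,
                       weights=wgt)
    slices_having_nans = np.isnan(arr[-1, ...])
                                  ~~~^^^^^^^^^
IndexError: index -1 is out of bounds for axis 0 with size 0
```

```bash
python3 -m crank '[[[0.003,0,0,0,0.0854],[0.002,0,0,0,0.0854]]]'
```

```text
clock: 17.85
tcp_pos: [0.6436, 0.0351, 0.0339]
orientation: [[0.05, 0.093, 0.994], [-0.028, 0.995, -0.092], [-0.998, -0.023, 0.052]]
wrist_force: [-17.2, 1.0, 11.5]
gripper_width: 0.0856
```

```bash
python3 -m crank '[[[-0.006,0.001,0,0,0.0854],[-0.015,0.002,0,0,0.0854],[-0.03,0.003,0,0,0.0854],[-0.035,0.003,0,0,0.0854],[-0.035,0.003,0,0,0.0854],[-0.025,0.003,0.005,0,0.0854],[-0.01,0,0.01,0,0.0854]]]'
python3 - <<'E'
from h import *
ims=[]
for cam in ['wrist','side','scene']:
    im,d=env.get_image(cam); ims.append(im); v,u=np.mgrid[0:420,0:560]; k=pts(cam,np.c_[u.ravel(),v.ravel()],d.ravel()); k=k[d.ravel()>0]
    ex=np.array([.9944,-.1063]);ey=np.array([.1063,.9944]); l=k[:,:2]-[.684,-.0259]; L=np.c_[l@ex,l@ey,k[:,2]]
    for n,a in [('lip',(-.06,.16,.050,.064)),('lipfront2',(-.06,.16,.040,.064)),('sill',(-.06,.16,.01,.03)),('col',(-.2,-.1,.05,.19))]:
        s=L[(abs(L[:,0])<.03)&(L[:,1]>a[0])&(L[:,1]<a[1])&(L[:,2]>a[2])&(L[:,2]<a[3])]
        if len(s)>10: print(cam,n,len(s),np.percentile(s[:,0],[5,50,95]).round(4))
cv2.imwrite('pics/c5.png',np.hstack([cv2.resize(ims[1][100:310,150:430,::-1],(400,300)),cv2.resize(ims[0][:,:,::-1],(400,300))]))
E
```

```text
clock: 18.43
tcp_pos: [0.4835, 0.0507, 0.047]
orientation: [[0.052, 0.094, 0.994], [-0.027, 0.995, -0.092], [-0.998, -0.022, 0.055]]
wrist_force: [0.3, 1.0, -0.4]
gripper_width: 0.0852
side lip 159 [0.0051 0.0092 0.0148]
side lipfront2 357 [-0.0026  0.0083  0.0126]
side sill 84 [-0.0016  0.0016  0.0052]
side col 869 [-0.0234 -0.0009  0.003 ]
scene lip 188 [0.0048 0.0083 0.0177]
scene lipfront2 365 [-0.0035  0.0077  0.0141]
scene sill 130 [-0.0024  0.0012  0.0054]
scene col 1008 [-0.0199 -0.0018  0.0029]
```

View pics/c5.png

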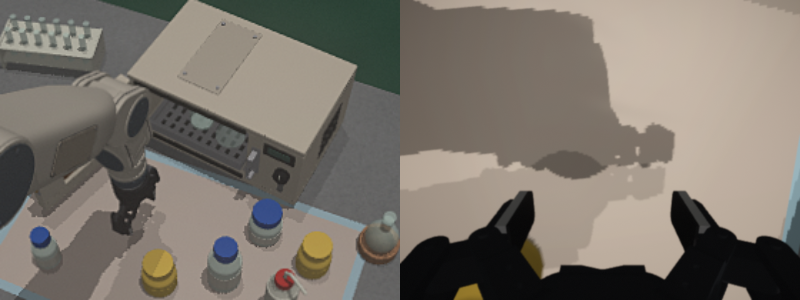

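The side view confirms the tray is home, with its lip 7 mm behind the sill, and the flask and beaker are standing inside. Next I'll move to the outer side of the door.

```bash
python3 -m crank '[[[0,0,0.03,0,0.04],[0,0,0.04,0,0],[0,0,0.04,0,0],[0,0,0.04,0,0],[0,0,0.04,0,0],[0,0.01,0.03,0,0],[0.004,0.03,0,0,0],[0.004,0.035,0,0,0],[0.004,0.035,0,0,0],[0.004,0.035,0,0,0]]]'; python3 -m crank '[[[0.004,0.035,0,0,0],[0.004,0.035,0,0,0],[0.004,0.03,0,0,0],[0,0.01,0,0,0],[0,0,0,0,0]]]'
```

```text
clock: 19.42
tcp_pos: [0.5158, 0.1948, 0.281]
orientation: [[0.073, 0.106, 0.992], [-0.027, 0.994, -0.105], [-0.997, -0.019, 0.075]]
wrist_force: [0.9, -0.4, -0.5]
gripper_width: -0.0001
clock: 19.83
tcp_pos: [0.5346, 0.3188, 0.2781]
orientation: [[0.077, 0.102, 0.992], [-0.024, 0.995, -0.101], [-0.997, -0.016, 0.079]]
wrist_force: [-0.5, 0.1, -0.2]
gripper_width: -0.0002
```

```bash
python3 -m crank '[[[-0.003,0,-0.02,0,0],[-0.003,0,-0.035,0,0],[-0.003,0,-0.03,0,0],[-0.002,0,-0.015,0,0],[0,0,-0.005,0,0],[0,0,0,0,0]]]'
```

```text
clock: 20.33
tcp_pos: [0.5275, 0.3153, 0.1684]
orientation: [[0.082, 0.104, 0.991], [-0.024, 0.994, -0.102], [-0.996, -0.015, 0.084]]
wrist_force: [0.4, 0.5, 0.2]
gripper_width: 0.0002
```

Run:
```python
import numpy as np
ex=np.array([.9944,-.1063]);ey=np.array([.1063,.9944]);O=np.array([.684,-.0259])
p=None
for th in np.r_[1.75,np.arange(1.7,-.01,-.1)]:
    u=np.array([-np.sin(th),-np.cos(th)]);n=np.array([-np.cos(th),np.sin(th)])
    l=np.array([-.002,.195])+.21*u+.0435*n; w=O+ex*l[0]+ey*l[1]
    print(round(th,2),w.round(3),None if p is None else (w-p).round(3)); p=w
```

```text
1.75 [0.513 0.269] None
1.7 [0.509 0.26 ] [-0.005 -0.01 ]
1.6 [0.501 0.24 ] [-0.008 -0.02 ]
1.5 [0.494 0.219] [-0.006 -0.021]
1.4 [0.49  0.198] [-0.004 -0.021]
1.3 [0.488 0.177] [-0.002 -0.021]
1.2 [0.489 0.155] [ 0.    -0.021]
1.1 [0.491 0.134] [ 0.002 -0.021]
1.0 [0.495 0.113] [ 0.004 -0.021]
0.9 [0.502 0.093] [ 0.007 -0.02 ]
0.8 [0.511 0.073] [ 0.009 -0.02 ]
0.7 [0.521 0.054] [ 0.01  -0.019]
0.6 [0.533 0.037] [ 0.012 -0.018]
0.5 [0.547 0.02 ] [ 0.014 -0.016]
0.4 [0.563 0.006] [ 0.016 -0.015]
0.3 [ 0.58  -0.007] [ 0.017 -0.013]
0.2 [ 0.598 -0.019] [ 0.018 -0.011]
0.1 [ 0.617 -0.028] [ 0.019 -0.01 ]
-0.0 [ 0.637 -0.036] [ 0.02  -0.008]
```

```bash
python3 -m crank '[[[-0.005,-0.01,0.003,0,0],[-0.005,-0.016,0,0,0],[-0.005,-0.016,0,0,0],[-0.006,-0.017,0,0,0],[-0.006,-0.018,0,0,0],[-0.006,-0.02,0,0,0],[-0.004,-0.02,0,0,0],[-0.002,-0.02,0,0,0]]]'
```

```text
clock: 21.0
tcp_pos: [0.4915, 0.1716, 0.183]
orientation: [[0.098, 0.103, 0.99], [-0.017, 0.995, -0.101], [-0.995, -0.006, 0.099]]
wrist_force: [1.4, 1.1, 0.4]
gripper_width: 0.0001
```

```bash
python3 -m crank '[[[-0.001,-0.021,-0.006,0,0],[0.001,-0.021,-0.003,0,0],[0.004,-0.021,-0.002,0,0],[0.006,-0.02,-0.001,0,0],[0.008,-0.02,0,0,0]]]'
python3 - <<'E'
from h import *
im,d=env.get_image('side'); r=env.outline_of('side','door')[0]; c=cloud('side',r['mask'],d); t=c[(c[:,2]>.2)&(c[:,2]<.213)]
l=cv2.fitLine(t[:,:2].astype(np.float32),cv2.DIST_HUBER,0,.001,.001).ravel(); print(r['score'],len(t),l,np.degrees(np.arctan2(l[1],l[0])),t.min(0),t.max(0))
cv2.imwrite('pics/c6.png',cv2.resize(im[80:320,130:450,::-1],(640,480)))
E
```

```text
clock: 21.42
tcp_pos: [0.51, 0.0617, 0.1817]
orientation: [[0.115, 0.102, 0.988], [-0.013, 0.995, -0.101], [-0.993, -0.001, 0.116]]
wrist_force: [0.4, 1.8, -1.1]
gripper_width: 0.0001
0.76 303 [0.8011162  0.5985088  0.5072068  0.02122554] 36.76317 [ 0.46456565 -0.01633643  0.20002668] [0.56695829 0.0562001  0.21278108]
```

View pics/c6.png

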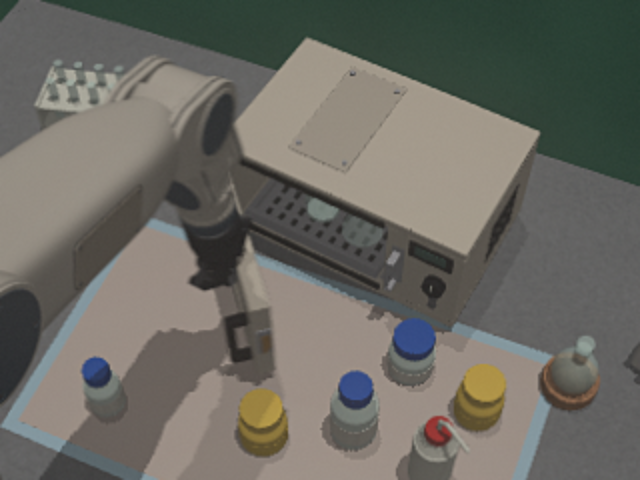

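The door is swinging with the finger behind its outer face at about (225,290), and its free edge at (265,370) is clear of the yellow jar at (263,420). I'll slow down for the last part.

```bash
python3 -m crank '[[[0.008,-0.014,-0.005,0,0],[0.009,-0.013,-0.002,0,0],[0.011,-0.012,-0.001,0,0],[0.012,-0.012,-0.001,0,0],[0.012,-0.01,-0.001,0,0],[0.012,-0.008,-0.001,0,0]]]'
```

```text
clock: 22.02
tcp_pos: [0.5775, -0.0123, 0.1783]
orientation: [[0.125, 0.106, 0.986], [-0.014, 0.994, -0.105], [-0.992, -0.0, 0.126]]
wrist_force: [-0.9, 1.7, 1.1]
gripper_width: -0.0005
```

```bash
python3 -m crank '[[[0.008,-0.005,-0.002,0,0],[0.008,-0.005,-0.001,0,0],[0.008,-0.004,-0.001,0,0],[0.007,-0.003,-0.001,0,0]]]'
```

```text
clock: 22.35
tcp_pos: [0.6129, -0.0325, 0.174]
orientation: [[0.127, 0.107, 0.986], [-0.015, 0.994, -0.106], [-0.992, -0.001, 0.128]]
wrist_force: [-0.3, 1.0, -0.3]
gripper_width: 0.0003
```

```bash
python3 -m crank '[[[0.006,-0.001,-0.001,0,0],[0.006,-0.001,-0.001,0,0]]]'; python3 -m crank '[[[0.006,-0.001,0,0,0],[0.006,-0.001,0,0,0]]]'
```

```text
clock: 22.52
tcp_pos: [0.6261, -0.035, 0.1717]
orientation: [[0.127, 0.108, 0.986], [-0.015, 0.994, -0.107], [-0.992, -0.002, 0.127]]
wrist_force: [-5.8, 0.2, 4.8]
gripper_width: -0.0001
clock: 22.68
tcp_pos: [0.6372, -0.0371, 0.171]
orientation: [[0.122, 0.108, 0.987], [-0.016, 0.994, -0.107], [-0.992, -0.003, 0.123]]
wrist_force: [-0.1, -0.5, 0.3]
gripper_width: -0.0001
```

```bash
python3 -m crank '[[[0.004,0,0,0,0],[0.003,0,0,0,0]]]'
```

```text
clock: 22.85
tcp_pos: [0.6397, -0.0372, 0.1707]
orientation: [[0.111, 0.109, 0.988], [-0.018, 0.994, -0.107], [-0.994, -0.006, 0.113]]
wrist_force: [-29.5, -2.3, 19.1]
gripper_width: -0.0001
```

```bash
python3 -m crank '[[[-0.006,0,0,0,0],[-0.02,0.003,0.005,0,0],[-0.03,0.01,0.02,0,0],[-0.035,0.02,0.02,0,0],[-0.035,0.02,0.03,0,0],[-0.03,0.02,0.03,0,0],[-0.02,0.02,0.02,0,0],[-0.01,0.03,0,0,0],[0,0.03,0,0,0],[0,0.03,0,0,0]]]'; python3 -m crank '[[[-0.01,0.035,0,0,0],[-0.01,0.035,0,0,0],[-0.01,0.035,0,0,0],[-0.01,0.02,0,0,0],[0,0,0,0,0]]]'
python3 - <<'E'
from h import *
ex=np.array([.9944,-.1063]);ey=np.array([.1063,.9944])
for cam in ['scene','side']:
    im,d=env.get_image(cam); v,u=np.mgrid[0:420,0:560]; k=pts(cam,np.c_[u.ravel(),v.ravel()],d.ravel()); k=k[d.ravel()>0]
    l=k[:,:2]-[.684,-.0259]; L=np.c_[l@ex,l@ey,k[:,2]]
    s=L[(L[:,0]>-.08)&(L[:,0]<0.02)&(L[:,1]>-.085)&(L[:,1]<.19)&(L[:,2]>.16)&(L[:,2]<.2)]
    b=[]
    for y in np.arange(-.08,.19,.02):
        q=s[abs(s[:,1]-y)<.01]
        if len(q)>5: b.append((y,np.median(q[:,0])))
    b=np.array(b); p=np.polyfit(b[:,0],b[:,1],1); print(cam,'outer face x=a*y+b',p.round(4)); print(b[:,1].round(4))
    for t,h in [('bottle_small_mid',.106),('bottle_large_mid',.142),('jar_mid',.092)]:
      for r in env.outline_of(cam,t)[:2]:
        c=cloud(cam,r['mask'],d); q=c[abs(c[:,2]-h)<.006]
        if len(q)>3: print(t,round(r['score'],2),cv2.minEnclosingCircle(q[:,:2].astype(np.float32)))
    if cam=='scene': cv2.imwrite('pics/c7.png',cv2.resize(im[90:310,130:430,::-1],(800,586)))
E
```

```text
clock: 23.68
tcp_pos: [0.4581, 0.1426, 0.2914]
orientation: [[0.116, 0.113, 0.987], [-0.016, 0.994, -0.112], [-0.993, -0.002, 0.117]]
wrist_force: [0.8, 0.3, 1.4]
gripper_width: -0.0003
clock: 24.1
tcp_pos: [0.4159, 0.2795, 0.2938]
orientation: [[0.122, 0.109, 0.986], [-0.01, 0.994, -0.109], [-0.992, 0.003, 0.123]]
wrist_force: [-0.1, 0.0, -0.3]
gripper_width: 0.0001
scene outer face x=a*y+b [ 0.0046 -0.031 ]
[-0.0316 -0.0313 -0.0312 -0.031  -0.0307 -0.0312 -0.0312 -0.0304 -0.0308
 -0.0306 -0.0304 -0.0304 -0.0307 -0.03  ]
bottle_small_mid 0.98 ((0.3363165855407715, 0.20053735375404358), 0.020897984504699707)
bottle_small_mid 0.58 ((0.66619873046875, 0.019028805196285248), 0.14955772459506989)
bottle_large_mid 0.77 ((0.4451739192008972, -0.1591838151216507), 0.023529862985014915)
jar_mid 0.83 ((0.5816155672073364, -0.19701652228832245), 0.03326759859919548)
jar_mid 0.64 ((0.38401442766189575, -0.03996209055185318), 0.03244426101446152)
side outer face x=a*y+b [ 0.0077 -0.0305]
[-0.0308 -0.0315 -0.0313 -0.0299 -0.0302 -0.03   -0.0301 -0.03   -0.0298
 -0.0305 -0.0294 -0.0295 -0.0291 -0.029 ]
bottle_small_mid 0.88 ((0.3370315432548523, 0.20137448608875275), 0.020768065005540848)
bottle_large_mid 0.72 ((0.44551965594291687, -0.15926559269428253), 0.02360793761909008)
jar_mid 0.72 ((0.5478208661079407, -0.3180384933948517), 0.03124251961708069)
jar_mid 0.61 ((0.3854678273200989, -0.04165840148925781), 0.03333723545074463)
```

View pics/c7.png

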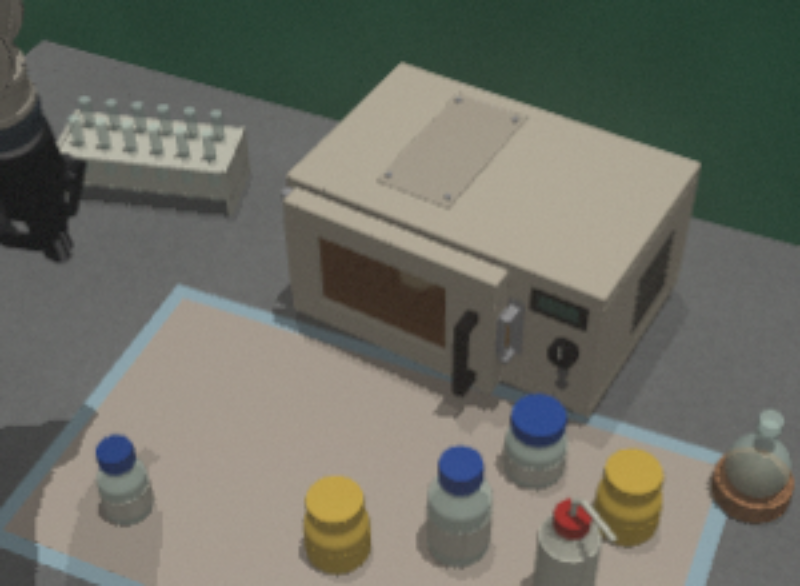

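The door's outer face is flat at about -31 mm, where -32 is expected when shut. The tongue region at (510,330) is at the striker, and all the glassware is standing. Handing in.

```bash
python3 -c "
from workcell import env
print(env.finish_job())"
```

```text
the job is handed in; nothing more can be done
None
```

The job is done and handed in at about 24 s of the 72 s allowed. No verdict is reported.

**What I did**
1. Set the flask on the pulled-out tray beside the beaker.
2. Moved the small bottle, the only one inside the door's swing, aside to about (0.336, 0.201).
3. Slid the tray home until it met its stop.
4. Swung the door shut at a slow pace.

**What the last checks showed**
- **Tray:** its lip lies about 7 mm behind the sill, as it should when fully home. The flask and beaker were standing on it when I last saw them, before the door shut.
- **Door:** the push force reached 5.8 N, fell away, then rose to about 30 N against the stop. The outer face sits at about -31 mm, where -32 mm is expected. The fitted slope was 0.005 to 0.008, within the uncertainty of my cabinet angle.
- **Other glassware:** the bottles and the jar stand upright, and all but the small bottle were within a few millimetres of where they started. I checked the wash bottle and round flask only by eye in the last picture.

**What did not go cleanly**
- The tongue was not seen directly behind the pin. That it snapped in is inferred from the force and the door's position.
- While I set the flask down, the wrist force spiked to 61 N for a moment, under the 120 N limit. I eased off before releasing it, and it stood upright afterwards.
- The tool tilted gradually during the moves, to about 7° by the end, with no visible effect.

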